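Take the flat battery out of the data logger

TASK

The data logger lies on its face and its battery is flat. Squeeze the battery door's spring tab in towards the door's fixed rib, swing that end of the door up by at least 20 degrees while the other end is still hooked in the frame, then draw the door out and lay it in the empty tray beside the logger, on the tray's floor with its outer side (the one with the rib) up. Then take the block battery out of the bay and lay it, the same way up, on the floor of the same tray next to the door, neither lying on the other, and leave the jar, forceps, petri dish and beaker where they are.

Things in the scene. Friction and masses are not known exactly. Their poses are not given: they have to be found in the camera images.
- logger: Grey plastic box, 144 x 110 x 42 mm (x, y, z), fixed to the worktop. Origin: centre of its underside. Its top (z = 42 mm) has an opening 90 mm (x) x 76 mm (y), centred on the origin, closed by the door. At both x ends of the opening the 4 mm thick top overhangs a 12 mm deep hollow as a lip. Its -x end faces the robot, give or take its yaw.
- bay_slot (a point): Middle of the lower edge of the lip at the -x end of the opening, at [-45, 0, 36] mm in the logger's frame; the door's hooks sit under this lip. The line about which the door swings runs through it along the logger's y.
- bay_floor (a point): Centre of the bay's floor, at [0, 0, 8] mm in the logger's frame; the bay is 90 mm (x) x 70 mm (y) between two rails that carry the door, with a 5 mm wide, 12 mm high stop at each y end.
- door: White plastic battery door, 60 g, loose but snapped in. Plate 87 (x) x 73 (y) x 4 mm, upper face flush with the logger's top. Origin: middle of the plate's underside (38 mm above the logger's underside when closed); axes then as the logger's, z out of the outer side. It comes free only with the tab in by 6.5 mm or more: swing the tab end up about the hooks, then draw it out to its +x and up.
- door_hooks (a point): Point at [-45, 0, -2] mm in the door's frame; coincides with bay_slot when closed. Two hooks under the door's -x end reach to x = -52 mm and down to z = -5 mm. Lying on a flat floor the door rests on hooks and nose, its origin 5 mm above the floor.
- rib_face (a point): Centre of the outer (-x) face of the door's fixed upright rib, at [-4, 0, 12] mm in the door's frame. The rib is 6 mm thick, 26 mm wide in y and stands to z = 20 mm, 16 mm above the plate.
- tab_face (a point): Centre of the outer (+x) face of the upright spring tab, at [39, 0, 12] mm in the door's frame at rest. The tab is 5 mm thick, 23 mm wide in y and stands to z = 20 mm like the rib; rib and tab measure 43 mm over their outer faces at rest, 35 mm when pressed. Its nose reaches 11 mm further in +x at z = -5 to -1 mm, under the logger's +x lip.
- tab (a joint): How far the tab is pressed towards the rib, in m: 0 at rest, 0.008 fully in (stop). It takes about 2 N to start and 10 N to hold fully in; let go, it springs back. Pinching rib and tab together with 15 to 25 N, the fingers closing along the door's x just above the plate, presses it fully and holds the door.
- battery: 9 V block battery, 26.5 (x) x 46 (y) x 17.5 (z) mm, bare metal case, two snap terminals at the +y end, 46 g, lying loose on the middle of the bay's floor under the door, its axes along the logger's within 3 degrees. Origin: centre of its underside. In the bay only its long sides leave room for fingers (about 30 mm each; they close along its x).
- tray: Empty brown-grey dissecting tray, loose, 0.4 kg, 208 (x) x 159 (y) mm over the rim, 46 mm high. Origin: centre of its underside; flat inner floor at z = 3 mm, 182 (x) x 132 (y) mm. The other tray, far to the left with a scalpel in it, is no part of the task.
- jar: Bystander: closed specimen jar with a yellow lid, 51 mm wide, 59 mm high; origin under its centre.
- forceps: Bystander: metal forceps lying on the worktop, 127 mm long (own y), 18 mm wide, 10 mm high; origin under the middle.
- petri: Bystander: clear petri dish, 41 mm wide, 9 mm high; origin under its centre.
- beaker: Bystander: small glass beaker, 51 x 57 mm, 62 mm high; origin under its centre.
There are look-alikes about, which are no part of the job. What is shaped like the door but green, pink or yellow is not meant.

How it is judged:
By the outcome, as a careful person would: the job done as asked, in the order asked, and still so for the second after the job is handed in, with the robot touching nothing.
It also fails if it takes over 64 s, if anything falls off the work surface, if the arm or the gripper's body presses on something with over 40 N, if the wrist force passes 120 N, or if a joint passes its speed limit or range.

ROBOT

A 6-joint arm with a two-finger parallel gripper is mounted at the origin on a cart in front of the work surface, level with it; the furniture and walls round the work are solid. World frame = base frame: x ahead of the robot, y to its left, z up, the work surface at z = 0. Lengths are in mm, angles in rad, forces in N, time in s.
With the tool pointing down it reaches from about 350 to 875 mm from the base axis. Payload 4.2 kg.
Tool frame: the origin (TCP) lies midway between the tips of the shut fingers; the grasp point (between the pads) lies 19 mm behind it (arm.hold_point_z is the distance from the TCP to the grasp point, in mm); z points along the fingers, y is the line along which they close (so a half turn about z gives the same grasp; the last joint's range is limited). The gripper opens to 85 mm and grips with 20 to 120 N. Pads are 22 mm wide; open, the fingers measure 114 mm over their backs; the gripper's body (76 mm by 85 mm) begins 54 mm behind the grasp point. The pads swing forward as they close: fully open they stand 13 mm farther back than shut.
Start: joints at [-1.008, 0.385, 0.008, 0, -1.194, -0.259], TCP at [186.983, -596.353, 231.312] pointing down, gripper open.
Joint ranges: [-3.14, 3.14], [-1.21, 2.06], [-1.07, 1.41], [-3.16, 2.05], [-2.99, -0.16], [-3.1, 3.1]. Speed limits (rad/s): [2.79, 2.79, 3.14, 3.14, 3.14, 3.14].

INTERFACE

Orientations are given as a unit quaternion [x, y, z, w].
In Python, from bench import arm, vision gives the robot as it stands. The module is installed in compiled form; this text tells all that it offers.
- The arm moves only by the tool servo_tool, never from a script. Its argument "plan" is a list of rows, each a list of 7 numbers: the shift along the world's x, y, z each as a share of 300 mm, from -1 to 1, then the turn, a rotation vector about the world's x, y, z each as a share of 2 rad, from -1 to 1, then the opening, from 0 (shut) to 1 (fully open). A call has 1 to 20 rows; each row shifts and turns the commanded pose from where the row before left it; what a row does not reach is not made up. A row lasts 1/8 s, in which the tool goes at most 62.5 mm and 10.7 degrees, less where a joint would pass 70% of its speed; a pose out of reach is approached as far as the arm can. A call with a number of a shift or a turn outside -1 to 1 is refused whole. A call with a gripper value outside its range is refused whole. The fingers move at their own pace and stop on an object; the grip force is fixed at half the most. Time passes only in rows, so rows that do not move let the fingers close. It gives the time, the measured TCP pose, the force, the opening and the grip force at its end, in the units of the state.
- arm.read_state(): the state, without advancing time (a new reading comes with each control period).
- vision.get_image(name): name is "side" or "top"; returns a dict with "image" (480x640x3 uint8, red, green, blue), "z_map" (480x640 float32, mm along the optical axis (not along the pixel's ray), 0 where there is no reading), "K" (3x3 intrinsics, pixels), "world_to_cam" (4x4, takes a point from world to camera coordinates). Camera axes: x right, y down, z forward; pixel columns grow to the right and rows downward; lengths in mm; the calibration is good to about 2 mm. A picture is of the moment at which its call begins.
- arm.job_done(): hands the job in; it is judged then, once.
The state is a dict: "clock": time; "joints": joint angles; "joint_vel": joint speeds; "joint_efforts": joint torques, N m; "position": TCP position; "ee_rot": TCP orientation; "contact_force": force on the tool from outside, world axes, zero at the start; "wrist_torque": the same for the moment, N m; "gripper_width": finger opening in mm; "grasp_force": force on a finger pad.
Only numpy, scipy, OpenCV 4.12 (cv2) and the standard library are available. Lean on these libraries where they do the work, as an engineer would, in place of code of your own. Each camera call takes 0.05 s, during which the arm holds its last target. There are 200 camera calls.

## Working session

There is one attempt and no reset: what is moved stays moved. The work goes in short steps, Python scripts to look and compute and a tool call to move; the robot and the scene stay as the last step left them, time stands still between calls to the robot, and variables do not carry over. Pictures are saved under pics/ and viewed, at most 10 in all, crops included, and the job is handed in when it is done.

Besides the shell and the picture viewer there is one more tool, called after "Emit:" in YAML: its name, and indented under it one key for each argument. servo_tool: Moves the arm, as the interface text tells. Its arguments: {"type":"object","properties":{"plan":{"type":"array"}},"required":["plan"]}

```bash
mkdir -p pics; cat > h.py <<'E'
import numpy as np, cv2
from bench import arm, vision
def grab(n):
    d=vision.get_image(n); return d
def pts(d):
    K=np.array(d["K"]);T=np.array(d["world_to_cam"]);z=d["z_map"].astype(float)
    v,u=np.mgrid[:z.shape[0],:z.shape[1]]
    c=np.stack([(u-K[0,2])/K[0,0]*z,(v-K[1,2])/K[1,1]*z,z],-1)
    w=(c-T[:3,3])@T[:3,:3]; w[z<=0]=np.nan
    return w
def ray(d,uv,h):
    K=np.array(d["K"]);T=np.array(d["world_to_cam"])
    R=T[:3,:3];o=-R.T@T[:3,3]
    uv=np.atleast_2d(uv).astype(float)
    r=np.c_[(uv[:,0]-K[0,2])/K[0,0],(uv[:,1]-K[1,2])/K[1,1],np.ones(len(uv))]@R
    return o+r*((h-o[2])/r[:,2])[:,None]
def save(n,im,s=1):
    cv2.imwrite("pics/"+n,cv2.resize(im[:,:,::-1],None,fx=s,fy=s,interpolation=cv2.INTER_CUBIC))
E
python3 - <<'E'
from h import *
for n in("top","side"):
    d=grab(n); np.savez("%s0.npz"%n,**d); save(n+"0.png",d["image"]); T=d["world_to_cam"]; print(n,d["K"],-T[:3,:3].T@T[:3,3])
print(arm.read_state(), arm.hold_point_z)
E
```

```text
top [[513.81025321   0.         312.0137146 ]
 [  0.         513.81025321 233.15324388]
 [  0.           0.           1.        ]] [ 359.95207336  -37.63229016 1008.50640351]
side [[593.71637552   0.         315.66841796]
 [  0.         593.71637552 241.36020067]
 [  0.           0.           1.        ]] [ 382.26160156 -982.51075789  597.87807538]
{'clock': 0.1, 'joints': array([-1.00839625e+00,  3.85535073e-01,  6.75007563e-03, -4.24937918e-04,
       -1.19397779e+00, -2.58602074e-01]), 'joint_vel': array([ 0.00047035, -0.00262281,  0.00234888,  0.00409539,  0.00059156,
        0.00195206]), 'joint_efforts': array([-1.08215650e-04, -3.93319559e+01,  1.88929510e+01,  4.19796109e+00,
       -2.61302361e-03,  1.03216567e-05]), 'position': array([ 186.82859572, -595.88219219,  230.29414032]), 'ee_rot': array([-1.51237992e-01,  9.88496871e-01,  9.80353885e-04, -2.11297930e-04]), 'contact_force': array([ 0.21308073,  0.55791928, -0.95973902]), 'wrist_torque': array([-0.03804465,  0.02741427,  0.02398894]), 'grasp_force': 0.0, 'gripper_width': 85.5701547096152} 18.700000000000003
```

View pics/top0.png

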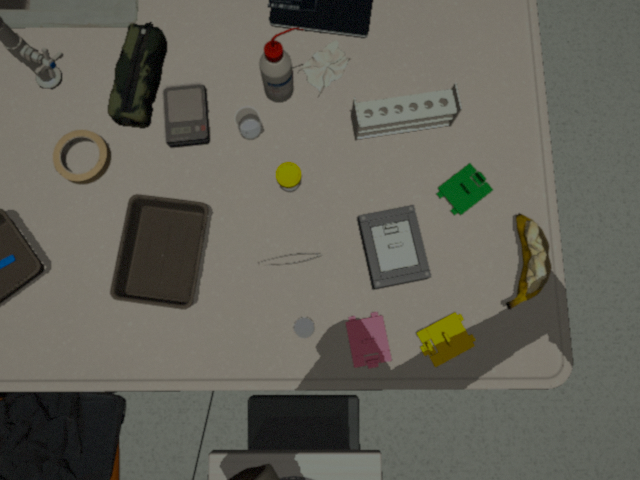

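View pics/side0.png

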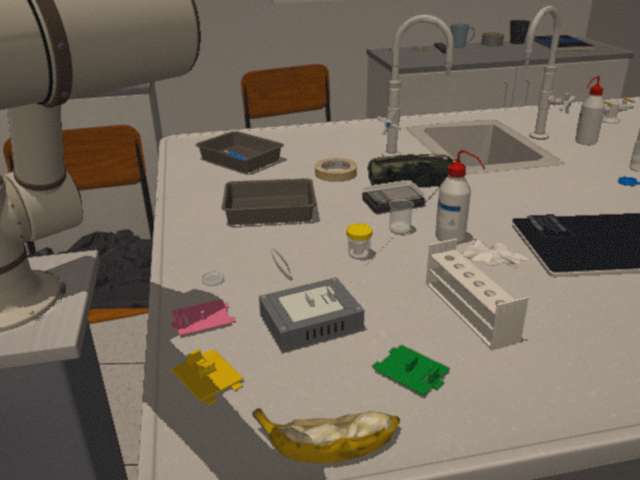

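The top view shows the grey logger with the white door at (394,246). The green (465,189), pink (369,340) and yellow (445,339) doors are look-alikes, since only the white one sits in the logger. The empty tray is at (162,251), and the tray with the scalpel is at the far left edge. I'll confirm in a crop and measure.

```bash
python3 - <<'E'
from h import *
d=np.load("top0.npz"); d={k:d[k] for k in d}
s=np.load("side0.npz"); s={k:s[k] for k in s}
a=cv2.resize(d["image"][195:300,345:445],(400,420),interpolation=cv2.INTER_CUBIC)
b=cv2.resize(s["image"][270:355,250:370],(396,420),interpolation=cv2.INTER_CUBIC)
save("crop1.png",np.hstack([a,b]))
w=pts(d);ws=pts(s)
def rect(m,w,name):
    P=w[m][:, :2].astype(np.float32)
    r=cv2.minAreaRect(P); print(name,len(P),r, "zmed",np.nanmedian(w[m][:,2]))
def box(u0,v0,u1,v1):
    m=np.zeros((480,640),bool);m[v0:v1,u0:u1]=1;return m
def clean(m): 
    n,l,st,_=cv2.connectedComponentsWithStats(m.astype(np.uint8)); k=1+np.argmax(st[1:,4]); return l==k
for W,bx,nm in((w,(345,195,445,300),"top"),(ws,(250,270,370,355),"side")):
    m=box(*bx)&(W[...,2]>35)&(W[...,2]<49); rect(clean(m),W,nm+" logger")
    z=W[...,2]
    m2=box(*bx)&(z>52); print(nm,"high pts",m2.sum()); 
    n,l,st,c=cv2.connectedComponentsWithStats(m2.astype(np.uint8))
    for k in range(1,n):
        print(st[k],np.nanmean(W[l==k],0).round(1),np.nanmin(W[l==k],0).round(1),np.nanmax(W[l==k],0).round(1))
    im=(d if nm=="top" else s)["image"].astype(int)
    m=box(*bx)&(im.min(-1)>130)&(z>30); rect(clean(m),W,nm+" door white")
m=box(100,180,225,320)&(w[...,2]>38)&(w[...,2]<52);rect(clean(m),w,"tray rim")
m=box(100,180,225,320)&(w[...,2]>-5)&(w[...,2]<12)&(d["image"].max(-1)<95);rect(clean(m),w,"tray floor")
for n,u,v,h in(("jar",289,175,59),("petri",304,327,9),("fA",258,263,5),("fB",321,255,5),("beaker",249,124,62),("worktop",330,290,0)): print(n,ray(d,(u,v),h)[0].round(1),w[v,u].round(1))
E
```

```text
top logger 4136 ((528.8258056640625, -192.49942016601562), (144.48789978027344, 110.49748229980469), 10.932744026184082) zmed 41.87639370260389
top high pts 88
[386 224  12   5  37] [ 564.1 -185.    57.3] [ 559.8 -196.    53.4] [ 567.9 -175.2   61.8]
[389 243  14   6  51] [ 526.9 -191.7   57.1] [ 522.2 -204.2   52.8] [ 531.  -179.5   60.4]
top door white 1 ((495.4430236816406, -175.1219024658203), (0.0, 0.0), 0.0) zmed 40.68690676201696
side logger 3551 ((526.80908203125, -190.7674102783203), (144.88201904296875, 117.77965545654297), 11.030012130737305) zmed 41.70976807851172
side high pts 97
[327 286   8  11  43] [ 562.6 -187.2   56. ] [ 559.  -197.8   52.1] [ 567.2 -175.1   60.3]
[305 291   9  12  54] [ 525.6 -194.6   56.5] [ 520.7 -205.8   52. ] [ 530.6 -181.2   59.4]
side door white 1155 ((527.1695556640625, -192.20716857910156), (86.20419311523438, 75.8143310546875), 10.816910743713379) zmed 41.969936455292455
tray rim 1746 ((521.6665649414062, 254.57464599609375), (160.6946563720703, 207.91836547851562), 82.0972671508789) zmed 43.533748562183234
tray floor 6090 ((522.8208618164062, 258.46099853515625), (131.01519775390625, 185.33670043945312), 81.96038818359375) zmed 3.7506513429293182
jar [664.8   9.   59. ] [666.    9.2  55.2]
petri [377.1 -18.8   9. ] [377.2 -18.7   1.9]
fA [501.5  71.8   5. ] [502.1  72.3   0.8]
fB [516.9 -52.4   5. ] [515.5 -52.3  13.9]
beaker [768.7  87.9  62. ] [790.1  94.5  12.3]
worktop [448.3 -69.6   0. ] [448.1 -69.5   2.4]
```

View pics/crop1.png

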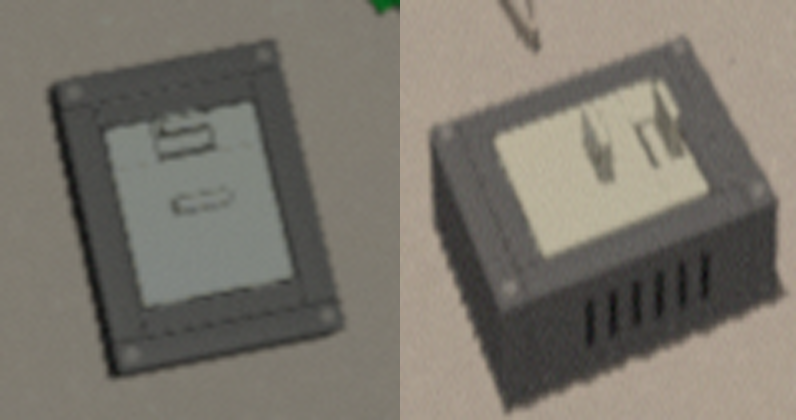

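The crop confirms the white door lies in the logger, with rib and tab standing up and the tab at the +x end (top of the left half). Logger size 144.5 x 110.5 and top z of 42 match. Centre is about (528,-192), yaw 10.9°. The rib and tab points agree with that to within 1–2 mm in both views. I'm moving above the pinch point at (541,-189).

Emit:
servo_tool:
  plan:
    - [0.0986,0.113,-0.03,0,0,0.0607,0.75]
    - [0.0986,0.113,-0.03,0,0,0.0607,0.75]
    - [0.0986,0.113,-0.03,0,0,0.0607,0.75]
    - [0.0986,0.113,-0.03,0,0,0.0607,0.75]
    - [0.0986,0.113,-0.03,0,0,0.0607,0.75]
    - [0.0986,0.113,-0.03,0,0,0.0607,0.75]
    - [0.0986,0.113,-0.03,0,0,0.0607,0.75]
    - [0.0986,0.113,-0.03,0,0,0.0607,0.75]
    - [0.0986,0.113,-0.03,0,0,0.0607,0.75]
    - [0.0986,0.113,-0.03,0,0,0.0607,0.75]
    - [0.0986,0.113,-0.03,0,0,0.0607,0.75]
    - [0.0986,0.113,-0.03,0,0,0.0607,0.75]
    - [0,0,0,0,0,0,0.75]
    - [0,0,0,0,0,0,0.75]

```text
clock: 1.85
position: [541.4, -189.6, 122.9]
ee_rot: [0.771, -0.637, -0.001, 0.0]
contact_force: [-0.3, 0.4, 1.4]
gripper_width: 64.2
grasp_force: 0.0
```

```bash
cat > st.py <<'E'
from h import *
from scipy.spatial.transform import Rotation as Ro
s=arm.read_state();R=Ro.from_quat(s["ee_rot"]).as_matrix()
print("t",s["clock"],"p",s["position"].round(1),"j",s["joints"].round(2),"yaw_y",np.degrees(np.arctan2(R[1,1],R[0,1])).round(2),"zax",R[:,2].round(3),"F",s["contact_force"].round(1),"w",round(s["gripper_width"],1),"g",round(s["grasp_force"],1))
E
python3 st.py
```

```text
t 1.85 p [ 541.4 -189.6  122.9] j [-0.05  0.4  -0.27 -0.   -0.91  0.24] yaw_y -169.15 zax [-0.001  0.    -1.   ] F [-0.3  0.4  1.4] w 64.2 g 0.0
```

Emit:
servo_tool:
  plan:
    - [0,0,-0.06,0,0,0,0.75]
    - [0,0,-0.06,0,0,0,0.75]
    - [0,0,-0.06,0,0,0,0.75]
    - [0,0,-0.04,0,0,0,0.75]
    - [0,0,-0.03,0,0,0,0.75]
    - [0,0,-0.01,0,0,0,0.75]
    - [0,0,0,0,0,0,0.5]
    - [0,0,0,0,0,0,0.5]

```text
clock: 2.85
position: [544.2, -189.4, 46.5]
ee_rot: [0.771, -0.637, 0.002, -0.001]
contact_force: [3.1, 0.7, -0.4]
gripper_width: 42.6
grasp_force: 1.5
```

Emit:
servo_tool:
  plan:
    - [0,0,0,0,0,0,0.3]
    - [0,0,0,0,0,0,0.3]
    - [0,0,0,0,0,0,0.3]
    - [0,0,0,0,0,0,0.3]

```text
clock: 3.35
position: [541.3, -190.0, 47.5]
ee_rot: [0.771, -0.637, -0.0, 0.001]
contact_force: [-3.8, 0.8, 11.7]
gripper_width: 32.7
grasp_force: 58.9
```

```bash
python3 st.py; python3 - <<'E'
from h import *
d=grab("side"); save("g1.png",d["image"][200:360,230:400],3.5)
E
```

```text
t 3.35 p [ 541.3 -190.    47.5] j [-0.05  0.49 -0.34  0.   -0.74  0.24] yaw_y -169.1 zax [-0.001 -0.001 -1.   ] F [-3.8  0.8 11.7] w 32.7 g 58.9
```

View pics/g1.png

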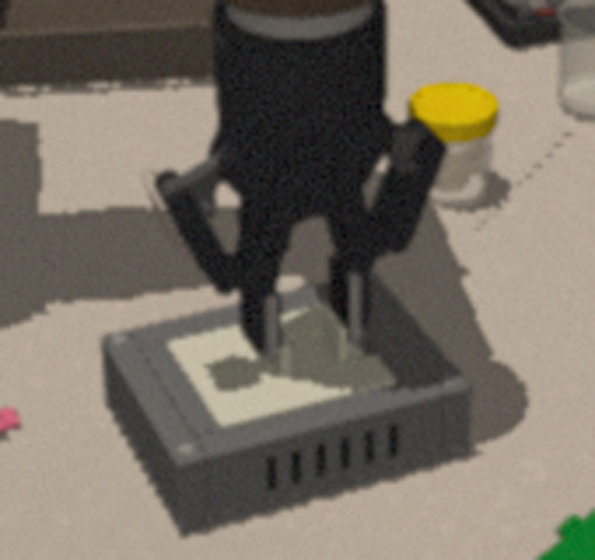

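The pads pinch rib and tab at about 33 mm, so the tab is fully in at 59 N. Now I'll swing the tab end up about the hook line by about 26°.

Emit:
servo_tool:
  plan:
    - [0,0,0.007,0,0,0,0.3]
    - [-0.0022,-0.0004,0.011,0.0054,-0.0279,0,0.3]
    - [-0.0033,-0.0006,0.0108,0.0054,-0.0279,0,0.3]
    - [-0.0037,-0.0007,0.0106,0.0054,-0.0279,0,0.3]
    - [-0.0042,-0.0008,0.0105,0.0054,-0.0279,0,0.3]
    - [-0.0048,-0.001,0.0102,0.0054,-0.0279,0,0.3]
    - [-0.0054,-0.001,0.0098,0.0054,-0.0279,0,0.3]
    - [-0.0058,-0.0011,0.0095,0.0054,-0.0279,0,0.3]
    - [-0.0065,-0.0013,0.0092,0.0054,-0.0279,0,0.3]
    - [0,0,0,0,0,0,0.3]
    - [0,0,0,0,0,0,0.3]

```text
clock: 4.78
position: [532.5, -191.4, 72.5]
ee_rot: [0.751, -0.621, 0.144, -0.174]
contact_force: [4.2, 2.4, -2.0]
gripper_width: 32.7
grasp_force: 60.5
```

```bash
python3 st.py; python3 - <<'E'
from h import *
d=grab("side"); save("g2.png",d["image"][200:360,230:400],3.5)
E
```

```text
t 4.775 p [ 532.5 -191.4   72.5] j [-0.17  0.35 -0.46 -0.45 -0.37  0.75] yaw_y -169.16 zax [ 0.432  0.083 -0.898] F [ 4.2  2.4 -2. ] w 32.7 g 60.5
```

View pics/g2.png

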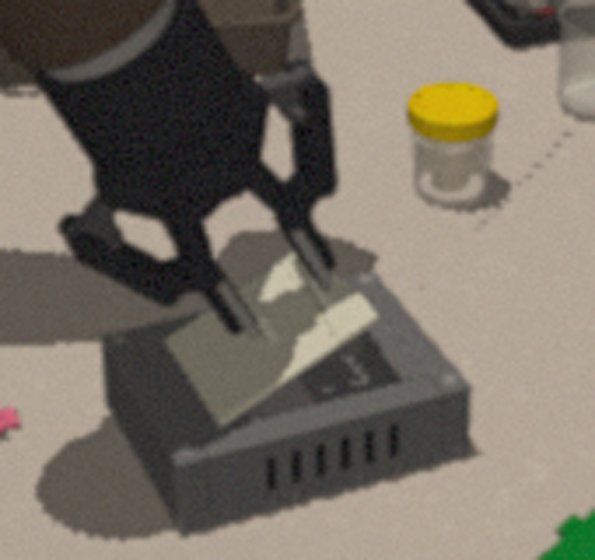

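The side view shows the door tilted about 26°, its hook end still in the frame, and the contact forces are small. Next: draw along its +x, lift, level it.

Emit:
servo_tool:
  plan:
    - [0.0147,0.0028,0.0073,0,0,0,0.3]
    - [0.0147,0.0028,0.0073,0,0,0,0.3]
    - [0.0147,0.0028,0.0075,0,0,0,0.3]
    - [0.0147,0.0028,0.02,0,0,0,0.3]
    - [0.007,0,0.06,0,0,0,0.3]
    - [0,0,0.1,0,0,0,0.3]
    - [0,0,0.1,0,0,0,0.3]
    - [0,0,0.05,-0.0107,0.0557,0,0.3]
    - [0,0,0,-0.0107,0.0557,0,0.3]
    - [0,0,0,-0.0107,0.0557,0,0.3]
    - [0,0,0,-0.0109,0.0563,0,0.3]
    - [0,0,0,0,0,0,0.3]

```text
clock: 6.32
position: [552.7, -187.9, 177.5]
ee_rot: [0.771, -0.637, 0.0, -0.0]
contact_force: [-0.7, -0.7, -1.3]
gripper_width: 32.2
grasp_force: 60.3
```

```bash
python3 st.py; python3 - <<'E'
from h import *
d=grab("side"); save("g3.png",d["image"][100:360,170:400],2.6)
t=grab("top");np.savez("top1.npz",**t)
w=pts(t)
m=np.zeros((480,640),bool);m[200:295,350:440]=1
z=w[...,2]
# battery: top z 25.5 in bay
mb=m&(z>20)&(z<31);print(mb.sum());
n,l,st,c=cv2.connectedComponentsWithStats(mb.astype(np.uint8))
for k in range(1,n):
    if st[k,4]>30: print(st[k],cv2.minAreaRect(w[l==k][:,:2].astype(np.float32)))
E
```

```text
t 6.325 p [ 552.7 -187.9  177.5] j [-0.05  0.36 -0.18  0.   -1.04  0.24] yaw_y -169.08 zax [ 0.001 -0.    -1.   ] F [-0.7 -0.7 -1.3] w 32.2 g 60.3
175
[382 243   8  14  70] ((523.3968505859375, -176.464111328125), (25.601167678833008, 11.344551086425781), 7.594106674194336)
```

View pics/g3.png

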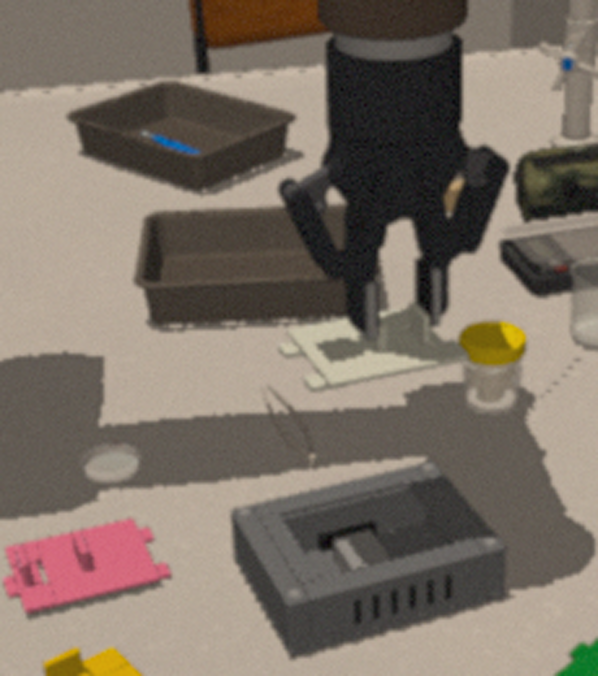

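The door is held level with its rib side up, and the battery is visible in the bay. Carrying it over to the tray.

Emit:
servo_tool:
  plan:
    - [-0.0129,0.124,0,0,0,-0.0141,0.3]
    - [-0.0129,0.124,0,0,0,-0.0141,0.3]
    - [-0.0129,0.124,0,0,0,-0.0141,0.3]
    - [-0.0129,0.124,0,0,0,-0.0141,0.3]
    - [-0.0129,0.124,0,0,0,-0.0141,0.3]
    - [-0.0129,0.124,0,0,0,-0.0141,0.3]
    - [-0.0129,0.124,0,0,0,-0.0141,0.3]
    - [-0.0129,0.124,0,0,0,-0.0141,0.3]
    - [-0.0129,0.124,0,0,0,-0.0141,0.3]
    - [-0.0129,0.124,0,0,0,-0.0141,0.3]
    - [-0.0129,0.124,0,0,0,-0.0141,0.3]
    - [-0.0129,0.124,0,0,0,-0.0141,0.3]
    - [0,0,0,0,0,0,0.3]
    - [0,0,0,0,0,0,0.3]

```text
clock: 8.18
position: [504.0, 257.3, 177.7]
ee_rot: [-0.653, 0.758, 0.0, 0.0]
contact_force: [-0.8, -0.1, 0.1]
gripper_width: 33.0
grasp_force: 60.3
```

```bash
python3 st.py; python3 - <<'E'
from h import *
t=grab("top");np.savez("top2.npz",**t)
a=cv2.resize(t["image"][175:325,90:230],(420,450),interpolation=cv2.INTER_CUBIC);b=cv2.resize(t["image"][195:300,345:445],(380,450),interpolation=cv2.INTER_CUBIC)
b=np.clip(b.astype(int)*2,0,255).astype(np.uint8)
save("g4.png",np.hstack([a,b]))
w=pts(t);z=w[...,2];m=np.zeros((480,640),bool);m[200:295,350:440]=1
im=t["image"].astype(int)
for lo,hi in((5,12),(12,20),(20,29)):
    mm=m&(z>lo)&(z<hi);print(lo,mm.sum())
    n,l,st,c=cv2.connectedComponentsWithStats(mm.astype(np.uint8))
    for k in range(1,n):
        if st[k,4]>40: print(st[k],cv2.minAreaRect(w[l==k][:,:2].astype(np.float32)),np.nanmedian(w[l==k],0).round(1))
E
```

```text
t 8.175 p [504.  257.3 177.7] j [ 0.76  0.33 -0.22 -0.   -1.02 -0.91] yaw_y 171.46 zax [-0.     0.001 -1.   ] F [-0.8 -0.1  0.1] w 33.0 g 60.3
5 1123
[ 372  221   43   52 1056] ((533.7991943359375, -194.25819396972656), (92.58655548095703, 65.9062728881836), 10.922798156738281) [ 544.1 -193.3    8.1]
12 168
[405 221   6  28  43] ((555.5216674804688, -220.69290161132812), (53.300140380859375, 5.392909526824951), 9.226423263549805) [ 548.3 -221.3   17.4]
20 462
[381 240  27  18 325] ((526.57861328125, -194.333251953125), (26.578380584716797, 48.459617614746094), 9.650835037231445) [ 526.6 -195.4   25.4]
```

View pics/g4.png

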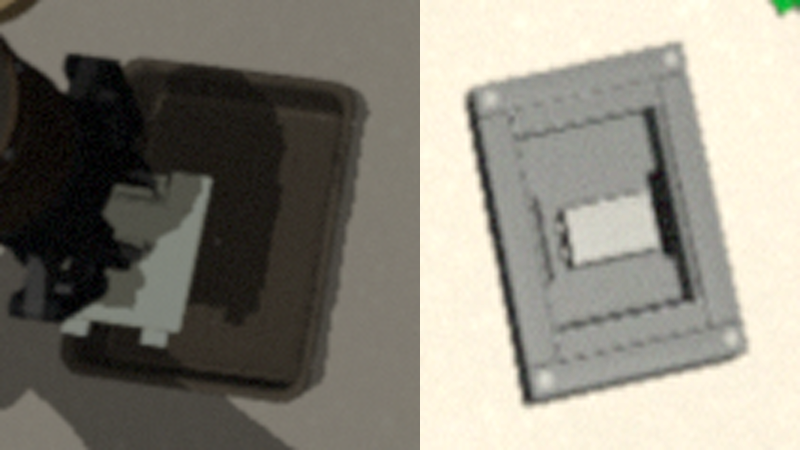

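The top view shows the door aligned with the tray and over it (it looks shifted left only because it is raised). The battery measures (526.6,-194), yaw 9.7°, 26.6 mm wide, top at 25.4, which fits. Lowering the door.

Emit:
servo_tool:
  plan:
    - [0,0,-0.06,0,0,0,0.3]
    - [0,0,-0.06,0,0,0,0.3]
    - [0,0,-0.06,0,0,0,0.3]
    - [0,0,-0.06,0,0,0,0.3]
    - [0,0,-0.06,0,0,0,0.3]
    - [0,0,-0.06,0,0,0,0.3]
    - [0,0,-0.06,0,0,0,0.3]
    - [0,0,-0.06,0,0,0,0.3]
    - [0,0,-0.02,0,0,0,0.3]
    - [0,0,-0.02,0,0,0,0.3]
    - [0,0,-0.01,0,0,0,0.3]
    - [0,0,0,0,0,0,0.3]
    - [0,0,0,0,0,0,0.3]

```text
clock: 9.85
position: [504.7, 258.3, 18.9]
ee_rot: [-0.653, 0.758, 0.0, 0.0]
contact_force: [-0.8, 0.3, -1.2]
gripper_width: 32.3
grasp_force: 60.3
```

Emit:
servo_tool:
  plan:
    - [0,0,-0.004,0,0,0,0.3]
    - [0,0,0,0,0,0,0.3]
    - [0,0,0,0,0,0,0.45]
    - [0,0,0,0,0,0,0.7]
    - [0,0,0,0,0,0,0.7]
    - [0,0,0,0,0,0,0.7]
    - [0,0,0.03,0,0,0,0.7]
    - [0,0,0.05,0,0,0,0.7]
    - [0,0,0.1,0,0,0,0.7]
    - [0,0,0.1,0,0,0,0.7]
    - [0,0,0.1,0,0,0,0.7]
    - [0,0,0.1,0,0,0,0.7]

```text
clock: 11.35
position: [504.5, 258.2, 163.8]
ee_rot: [-0.653, 0.758, 0.0, 0.001]
contact_force: [0.6, -0.0, -0.2]
gripper_width: 59.7
grasp_force: 0.0
```

```bash
python3 st.py
```

```text
t 11.35 p [504.5 258.2 163.8] j [ 0.76  0.34 -0.24 -0.   -0.99 -0.91] yaw_y 171.48 zax [ 0.001  0.002 -1.   ] F [ 0.6 -0.  -0.2] w 59.7 g 0.0
```

Emit:
servo_tool:
  plan:
    - [0.0062,-0.1257,0,0,0,0.01325,0.5]
    - [0.0062,-0.1257,0,0,0,0.01325,0.5]
    - [0.0062,-0.1257,0,0,0,0.01325,0.5]
    - [0.0062,-0.1257,0,0,0,0.01325,0.5]
    - [0.0062,-0.1257,0,0,0,0.01325,0.5]
    - [0.0062,-0.1257,0,0,0,0.01325,0.5]
    - [0.0062,-0.1257,0,0,0,0.01325,0.5]
    - [0.0062,-0.1257,0,0,0,0.01325,0.5]
    - [0.0062,-0.1257,0,0,0,0.01325,0.5]
    - [0.0062,-0.1257,0,0,0,0.01325,0.5]
    - [0.0062,-0.1257,0,0,0,0.01325,0.5]
    - [0.0062,-0.1257,0,0,0,0.01325,0.5]
    - [0,0,0,0,0,0,0.5]
    - [0,0,0,0,0,0,0.5]

```text
clock: 13.1
position: [526.7, -194.2, 162.0]
ee_rot: [0.764, -0.645, 0.0, -0.0]
contact_force: [-0.3, 0.3, -0.3]
gripper_width: 42.7
grasp_force: 0.0
```

```bash
python3 st.py; python3 - <<'E'
from h import *
t=grab("top");s=grab("side")
a=cv2.resize(t["image"][175:325,90:230],(420,450),interpolation=cv2.INTER_CUBIC);b=cv2.resize(s["image"][160:235,210:330],(380,240),interpolation=cv2.INTER_CUBIC)
save("g5.png",np.hstack([a,np.vstack([b,np.zeros((210,380,3),np.uint8)])]))
for n,d in(("top",t),("side",s)):
    w=pts(d);z=w[...,2];im=d["image"].astype(int)
    m=(w[...,0]>420)&(w[...,0]<630)&(w[...,1]>170)&(w[...,1]<340)&(im.min(-1)>100)&(z>0)&(z<40)
    m=cv2.morphologyEx(m.astype(np.uint8),cv2.MORPH_OPEN,np.ones((2,2)))>0
    P=w[m];print(n,len(P),cv2.minAreaRect(P[:,:2].astype(np.float32)),np.percentile(P[:,2],[5,50,95]).round(1))
    dark=(w[...,0]>400)&(w[...,0]<640)&(w[...,1]>150)&(w[...,1]<350)&(z>38)&(z<52)
    print("rim",cv2.minAreaRect(w[dark][:,:2].astype(np.float32)))
E
```

```text
t 13.1 p [ 526.7 -194.2  162. ] j [-0.06  0.34 -0.25 -0.   -0.98  0.23] yaw_y -170.33 zax [ 0.  0. -1.] F [-0.3  0.3 -0.3] w 42.7 g 0.0
top 1693 ((471.9773864746094, 241.624755859375), (132.63973999023438, 119.11399841308594), 84.6419448852539) [nan nan nan]
rim ((521.7418212890625, 254.80618286132812), (159.00732421875, 208.72840881347656), 82.58330535888672)
side 289 ((491.7690124511719, 56.05513000488281), (103.84013366699219, 499.3052673339844), 5.7286601066589355) [nan nan nan]
rim ((519.2006225585938, 253.96060180664062), (162.62400817871094, 207.01473999023438), 82.14596557617188)
```

View pics/g5.png

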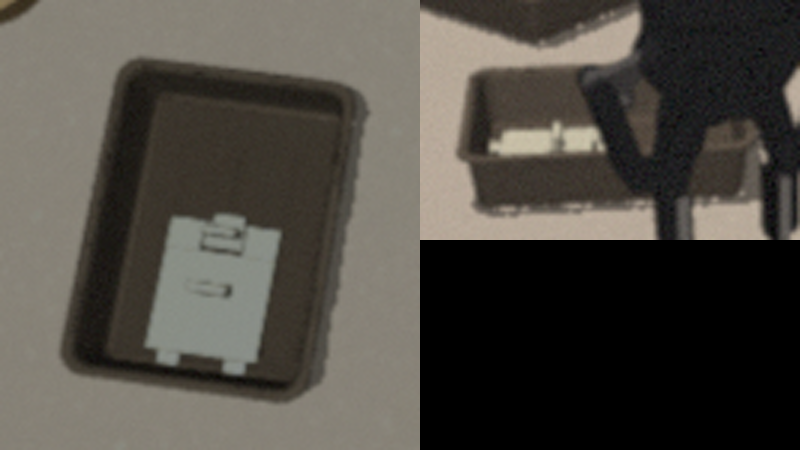

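The door lies flat on the tray floor with its rib up, clear of the walls, and about 68 mm of floor is free beyond its tab end. Descending on the battery.

Emit:
servo_tool:
  plan:
    - [0,0,-0.06,0,0,0,0.5]
    - [0,0,-0.06,0,0,0,0.5]
    - [0,0,-0.06,0,0,0,0.5]
    - [0,0,-0.06,0,0,0,0.5]
    - [0,0,-0.06,0,0,0,0.5]
    - [0,0,-0.06,0,0,0,0.5]
    - [0,0,-0.06,0,0,0,0.5]
    - [0,0,-0.04,0,0,0,0.5]
    - [0,0,-0.02,0,0,0,0.5]
    - [0,0,-0.011,0,0,0,0.5]
    - [0,0,0,0,0,0,0.5]

```text
clock: 14.58
position: [527.0, -194.4, 14.2]
ee_rot: [0.764, -0.645, -0.0, -0.0]
contact_force: [-0.7, 0.2, 0.2]
gripper_width: 43.1
grasp_force: 0.0
```

Emit:
servo_tool:
  plan:
    - [0,0,0,0,0,0,0.2]
    - [0,0,0,0,0,0,0.2]
    - [0,0,0,0,0,0,0.2]
    - [0,0,0,0,0,0,0.2]

```text
clock: 15.08
position: [527.4, -194.5, 14.8]
ee_rot: [0.764, -0.645, 0.0, -0.0]
contact_force: [0.6, 0.9, 5.2]
gripper_width: 24.9
grasp_force: 60.9
```

Emit:
servo_tool:
  plan:
    - [0,0,0.03,0,0,0,0.2]
    - [0,0,0.1,0,0,0,0.2]
    - [0,0,0.1,0,0,0,0.2]
    - [0,0,0.1,0,0,0,0.2]
    - [0,0,0.1,0,0,0,0.2]
    - [0.0116,0.1052,0,0,0,0.0448,0.2]
    - [0.0116,0.1052,0,0,0,0.0448,0.2]
    - [0.0116,0.1052,0,0,0,0.0448,0.2]
    - [0.0116,0.1052,0,0,0,0.0448,0.2]
    - [0.0116,0.1052,0,0,0,0.0448,0.2]
    - [0.0116,0.1052,0,0,0,0.0448,0.2]
    - [0.0116,0.1052,0,0,0,0.0448,0.2]
    - [0.0116,0.1052,0,0,0,0.0448,0.2]
    - [0.0116,0.1052,0,0,0,0.0448,0.2]
    - [0.0116,0.1052,0,0,0,0.0448,0.2]
    - [0.0116,0.1052,0,0,0,0.0448,0.2]
    - [0.0116,0.1052,0,0,0,0.0448,0.2]
    - [0.0116,0.1052,0,0,0,0.0448,0.2]
    - [0.0116,0.1052,0,0,0,0.0448,0.2]

```text
clock: 17.45
position: [575.2, 248.3, 142.8]
ee_rot: [0.997, -0.072, -0.001, 0.0]
contact_force: [0.4, -0.0, -0.5]
gripper_width: 24.7
grasp_force: 60.2
```

Emit:
servo_tool:
  plan:
    - [0,0,0,0,0,0,0.2]
    - [0,0,0,0,0,0,0.2]

```text
clock: 17.7
position: [575.0, 247.0, 142.7]
ee_rot: [0.997, -0.074, -0.001, 0.0]
contact_force: [0.2, -0.4, -1.4]
gripper_width: 24.6
grasp_force: 60.2
```

```bash
python3 st.py; python3 - <<'E'
from h import *
t=grab("top");s=grab("side")
a=cv2.resize(t["image"][175:325,90:230],(420,450),interpolation=cv2.INTER_CUBIC);b=cv2.resize(s["image"][100:240,200:320],(380,450),interpolation=cv2.INTER_CUBIC)
save("g6.png",np.hstack([a,b]))
E
```

```text
t 17.7 p [575.  247.  142.7] j [ 0.66  0.46 -0.11 -0.   -1.01  0.76] yaw_y -98.47 zax [-0.002 -0.001 -1.   ] F [ 0.2 -0.4 -1.4] w 24.6 g 60.2
```

View pics/g6.png

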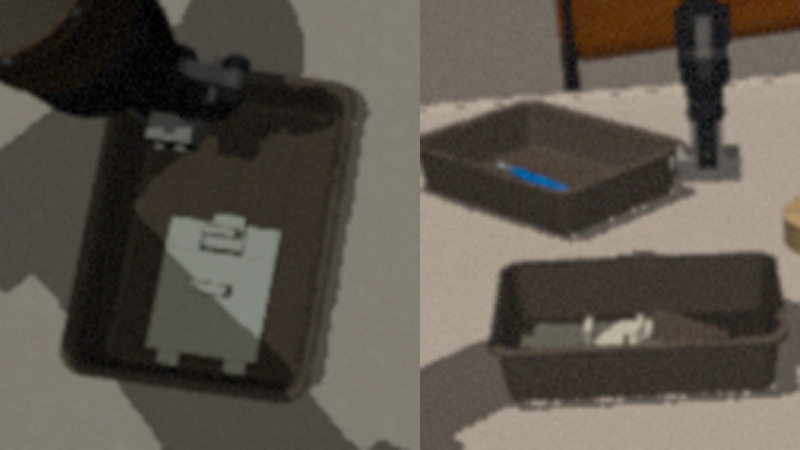

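The battery is held level, terminals towards the robot, above the free floor. Shifting 3 mm further from the door and lowering.

Emit:
servo_tool:
  plan:
    - [0.01,0,-0.06,0,0,0,0.2]
    - [0,0,-0.06,0,0,0,0.2]
    - [0,0,-0.06,0,0,0,0.2]
    - [0,0,-0.06,0,0,0,0.2]
    - [0,0,-0.06,0,0,0,0.2]
    - [0,0,-0.06,0,0,0,0.2]
    - [0,0,-0.04,0,0,0,0.2]
    - [0,0,-0.02,0,0,0,0.2]
    - [0,0,-0.015,0,0,0,0.2]
    - [0,0,-0.006,0,0,0,0.2]
    - [0,0,0,0,0,0,0.2]
    - [0,0,0,0,0,0,0.2]

```text
clock: 19.3
position: [578.7, 247.6, 11.2]
ee_rot: [0.997, -0.073, 0.0, -0.0]
contact_force: [0.2, -1.2, -0.8]
gripper_width: 24.8
grasp_force: 60.2
```

Emit:
servo_tool:
  plan:
    - [0,0,-0.004,0,0,0,0.2]
    - [0,0,0,0,0,0,0.2]
    - [0,0,0,0,0,0,0.35]
    - [0,0,0,0,0,0,0.5]
    - [0,0,0,0,0,0,0.5]
    - [0,0,0,0,0,0,0.5]
    - [0,0,0.04,0,0,0,0.5]
    - [0,0,0.1,0,0,0,0.5]
    - [0,0,0.15,0,0,0,0.5]
    - [0,0,0.15,0,0,0,0.5]
    - [0,0,0.15,0,0,0,0.5]
    - [0,-0.15,0.1,0,0,0,0.5]
    - [0,-0.15,0,0,0,0,0.5]
    - [0,-0.15,0,0,0,0,0.5]
    - [0,-0.15,0,0,0,0,0.5]
    - [0,0,0,0,0,0,0.5]
    - [0,0,0,0,0,0,0.5]

```text
clock: 21.42
position: [578.7, 67.6, 217.3]
ee_rot: [0.997, -0.074, 0.0, -0.0]
contact_force: [0.8, 0.1, 0.5]
gripper_width: 42.7
grasp_force: 0.0
```

```bash
python3 st.py; python3 - <<'E'
from h import *
t=grab("top");s=grab("side")
a=cv2.resize(t["image"][110:350,90:340],(500,480),interpolation=cv2.INTER_CUBIC);b=cv2.resize(s["image"][165:290,200:320],(300,312),interpolation=cv2.INTER_CUBIC)
save("g7.png",np.hstack([a,np.vstack([b,np.zeros((168,300,3),np.uint8)])]))
w=pts(t);z=w[...,2]
m=(w[...,0]>545)&(w[...,0]<610)&(w[...,1]>220)&(w[...,1]<275)&(z>12)&(z<28);print(m.sum(),cv2.minAreaRect(w[m][:,:2].astype(np.float32)),np.nanmedian(z[m]))
E
```

```text
t 21.425 p [578.7  67.6 217.3] j [ 0.39  0.32 -0.12  0.   -1.13  1.03] yaw_y -98.44 zax [ 0.001  0.    -1.   ] F [0.8 0.1 0.5] w 42.7 g 0.0
337 ((576.0492553710938, 245.5813446044922), (27.763051986694336, 48.829044342041016), 82.8868179321289) 19.06519969934314
```

View pics/g7.png

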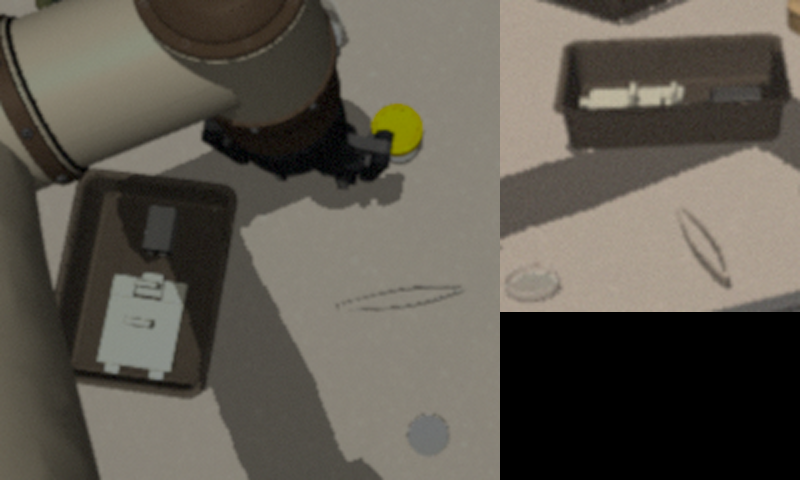

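The battery lies flat next to the door, with its top at about 20 mm and neither on the other. The forceps, petri dish and jar haven't moved. Handing in.

```bash
python3 -c "
from bench import arm; print(arm.job_done())"
```

```text
the job is handed in; nothing more can be done
None
```

The door (rib side up) and the battery (same way up) lie side by side on the tray floor, neither on the other; the job was handed in at about 21.5 s, with jar, forceps and petri dish seen in place and the beaker hidden by the arm in the last picture but never approached.

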